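# Stow the pH meter and latch the gate of its bay

### The job

Set the cream pH meter gently down inside the low grey stowage bay, standing flat on its base, and let go of it. Then push the blue gate shut until its sprung brass tongue rides over the strike and snaps in behind it, so that the gate stays latched. Leave the camera, the marker, the clear pot and the yellow cap where they are.

Things in the scene. Friction and masses are not known exactly. Their poses are not given: they have to be found in the camera images.
- ph_meter: Cream pH meter, a block 35 (its x) x 60 (its y) x 34 mm high, 0.1 kg or so, loose on the worktable. Origin: centre of its underside, z up. Grasp it from above across its 35 mm width (along its x).
- bay: Low grey open-topped stowage bay, fixed to the worktable, yaw varies. Origin: on the worktable under the middle of the inner space; its x points away from the gate (to the back wall), y to the hinge side, z up. Floor 8 mm thick; inner space x -71 (inner face of the shut gate) to +63 mm, y -78 to +72 mm. Left, right and back walls are 7 mm thick and reach 66 mm above the worktable. The open side, at -x, is closed by the blue gate.
- bay_middle (a point): Middle of the bay's inner floor surface, 8 mm above the worktable.
- gate (a joint): Blue gate: angle in rad, 0 shut, grows as it opens outward (towards -x of the bay, free edge coming out); turns about a vertical axis at the bay's +y side; stays where it is left (friction about 0.04 N m). At angle 0 a stop holds it; latched it has about 0.02 rad of play. Between about 0.11 and 0.02 rad the tongue rides over the strike and pushing at the pad takes about 6 to 14 N; let go before it has snapped in, the gate is not latched.
- gate_hinge (a point): Point on the gate's hinge axis, 42 mm above the worktable, in the bay's frame at x -78, y +70 mm. The point's axes turn with the gate: its -y runs along the gate to the free edge 136 mm away, its -x is the outward normal of the gate's outer face. The gate is 14 mm thick (the hinge axis lies in its mid-plane) and reaches from 10 to 74 mm above the worktable.
- gate_push (a point): Centre of the black rubber push pad (34 x 34 mm, 2 mm proud) on the outer face of the gate: 90 mm from the hinge axis, 9 mm outside the gate's mid-plane, 46 mm above the worktable. Axes as for gate_hinge: push along +x of this point.
- tongue (a joint): Sloped brass spring tongue at the gate's free edge, 20 mm high, sticks out 9 mm: 0 m fully out, grows as it is pressed into the gate (to 0.012). It is pressed in about 7 mm as it passes the steel strike on the front end of the bay's right wall and springs back to 0 when the gate is latched.
- pocket_camera: Black pocket camera, 76 x 119 x 60 mm, loose bystander on the left. Origin: centre of its underside.
- marker_2: Red and white marker pen, 12 x 138 x 13 mm, loose bystander on the left. Origin: centre of its underside.
- clear_pot: Clear screw pot, 45 mm across, 67 mm high, loose bystander behind and to the right. Origin: centre of its underside.
- yellow_cap: Yellow screw cap, 34 mm across, 13 mm high, loose bystander on the right. Origin: centre of its underside.
Not all that is in view belongs to the job. Leave any black look-alike of the ph_meter alone.

How it is judged (in metres and radians):
On the way, in this order (a step that is already met when the one before it is completed fails the run):
1. the pH meter stands flat inside the bay, let go (x of ph_meter in the frame of bay between -0.055 and 0.055 m and y of ph_meter in the frame of bay between -0.065 and 0.06 m and z of ph_meter in the frame of bay below 0.014 m and angle between ph_meter's own z axis and vertical below 0.15 rad and contact force between ph_meter and the fingers below 0.05 N and linear speed of ph_meter below 0.02 m/s), for 0.2 s.
2. the gate is shut with its tongue snapped out behind the strike (value of joint gate below 0.035 rad and value of joint tongue below 0.0025 m), for 0.2 s.
At the end, for the whole second after the job is handed in: The pH meter rests flat on the floor inside the bay (origin within -55..55 mm in x and -65..60 mm in y of the bay, less than 14 mm above the worktable, tilt under 0.15 rad), released and still; the gate is within 0.035 rad of shut with its tongue out again (less than 2.5 mm pressed in) (all of step 1 and all of step 2); the robot touches nothing.
It fails at once if the black pocket camera is moved more than 20 mm (distance of pocket_camera from where it was at the start of the episode above 0.02 m).
It fails at once if the red and white marker pen is moved more than 20 mm (distance of marker_2 from where it was at the start of the episode above 0.02 m).
It fails at once if the clear pot is moved more than 20 mm (distance of clear_pot from where it was at the start of the episode above 0.02 m).
It fails at once if the yellow screw cap is moved more than 20 mm (distance of yellow_cap from where it was at the start of the episode above 0.02 m).
It fails at once if the pH meter is dropped (falls free faster than 0.7 m/s, some 25 mm) (contact force between ph_meter and the fingers below 0.05 N and linear speed of ph_meter above 0.7 m/s).
It also fails if it takes over 54 s, if anything falls off the work surface, if the arm or the gripper's body presses on something with over 40 N, if the wrist force passes 120 N, or if a joint passes its speed limit or range.

### The arm

A 6-joint arm with a two-finger parallel gripper is mounted at the origin on a cart in front of the work surface, level with it; the furniture and walls round the work are solid. World frame = base frame: x ahead of the robot, y to its left, z up, the work surface at z = 0. Lengths are in mm, angles in rad, forces in N, time in s.
With the tool pointing down it reaches from about 275 to 1000 mm from the base axis. Payload 8.4 kg.
Tool frame: the origin (TCP) lies midway between the tips of the shut fingers; the grasp point (between the pads) lies 19 mm behind it; z points along the fingers, y is the direction in which the jaws open and shut (so a half turn about z gives the same grasp; the last joint's range is limited). The gripper opens to 85 mm and grips with 20 to 120 N. Pads are 22 mm wide; open, the fingers measure 114 mm over their backs; the gripper's body (76 mm by 85 mm) begins 54 mm behind the grasp point. The pads swing forward as they close: fully open they stand 13 mm farther back than shut.
Start: joints at [-1.313, 0.353, 1.633, -0, 1.155, -0.002], TCP at [160.553, -604.029, 231.281] pointing down, gripper open.
Joint ranges: [-2.63, 2.63], [-0.92, 2.1], [0.06, 2.66], [-1.3, 4.44], [0, 2.69], [-3.02, 3.02]. Speed limits (rad/s): [2.22, 2.22, 2.79, 3.14, 3.14, 3.14].

### API

Orientations are given as [roll, pitch, yaw] about the fixed x, y, z axes, in that order (R = Rz(yaw) Ry(pitch) Rx(roll)).
In Python, from rig import r gives the robot as it stands.
- The arm moves only by the tool play_rows, never from a script. Its argument "moves" is a list of rows, each a list of 3 entries, a list of its own where there are three numbers: the turn, a rotation vector about the tool's x, y, z in degrees, then the shift along the tool's x, y, z in mm, then the opening, from 0 (shut) to 1 (fully open). A call has 1 to 20 rows; each row is the pose to reach, as a shift and turn from the pose measured when the call began, along the tool's axes at that moment; what a row does not reach only later rows make up. A row lasts 1/10 s, in which the tool goes at most 50 mm and 8.59 degrees, less where a joint would pass 70% of its speed; a pose out of reach is approached as far as the arm can. A call with a gripper value outside its range is refused whole. The fingers move at their own pace and stop on an object; "newtons" is the grip in N (left out, the last holds). Time passes only in rows, so rows that repeat a pose let the fingers close. It gives the time, the measured TCP pose, the force and the opening at its end, in the units of the state.
- r.sense(): the state, without advancing time (a new reading comes with each control period).
- r.grab_frame(name): name is "scene" or "top" or "wrist"; returns a dict with "color" (400x640x3 uint8, red, green, blue), "K" (3x3 intrinsics, pixels), "k1" (the pictures are not rectified: a ray, as slopes to the right and down, at radius r is drawn at 1 + k1 r^2 times it, then the intrinsics apply), "rvec" (rotation vector, rad) and "tvec" (3), from world to camera coordinates, as OpenCV has them; the wrist camera has in their place "T_tool_cam" (4x4, takes a point from camera to tool coordinates, whose origin is the TCP and whose axes are the flange's). Camera axes: x right, y down, z forward; pixel columns grow to the right and rows downward; lengths in mm; the calibration is good to about 2 mm. A picture is of the moment at which its call begins: read the wrist's pose just before it. There is no depth.
- r.sign_off(): hands the job in, once; it reports no verdict.
Trained networks look in a picture, given as the dict that the camera call returned (one of the last four; its "shot" number tells which), for a name from the list of things; names that differ only in an ending like _2 or _b are one class to them, and where a whole thing is asked for, a point or a joint stands for the part that bears it (a point fixed in the world has none). Each returns a list of dicts, best first, with "conf" (0 to 1); they miss things now and then, are a little off and sometimes report something else, mostly with a low value. They report only what shows in the picture. A call takes as long as a camera call. They do not tell look-alikes from the thing itself.
- r.silhouettes(picture, name): "mask" (400x640 bool, what is visible of it) and "location" ([column, row] in pixels, amid what is visible of it).
The state is a dict: "clock": time; "qpos": joint angles; "qvel": joint speeds; "joint_efforts": joint torques, N m; "eef_pos": TCP position; "tcp_rot": TCP orientation; "contact_force": force on the tool from outside, world axes, zero at the start; "wrist_torque": the same for the moment, N m; "opening": opening from 0.0 (shut) to 1.0 (fully open).
Only numpy, scipy, OpenCV 4.12 (cv2) and the standard library are available. Lean on these libraries where they do the work, as an engineer would, in place of code of your own. Each camera call takes 0.05 s, during which the arm holds its last target.

## Working session

There is one attempt and no reset: what is moved stays moved. The work goes in short steps, Python scripts to look and compute and a tool call to move; the robot and the scene stay as the last step left them, time stands still between calls to the robot, and variables do not carry over. Pictures are saved under pics/ and viewed, and the job is handed in when it is done.

Besides the shell and the picture viewer there is one more tool, called after ">>>" as name(argument=value, ...) on one line, values as JSON. play_rows: Moves the arm, as the interface text tells. Its arguments: {"type":"object","properties":{"moves":{"type":"array"},"newtons":{"type":"number"}},"required":["moves"]}

```bash
ls; mkdir -p pics; python3 - <<'E'
from rig import r
import cv2, pickle
print(r.sense())
P={}
for n in ["scene","top"]:
    f=r.grab_frame(n); P[n]=f
    cv2.imwrite(f"pics/{n}0.png",f["color"][:,:,::-1])
    print(n,{k:v for k,v in f.items() if k!="color"})
    for o in ["ph_meter","bay","gate","gate_push","pocket_camera","marker_2","clear_pot","yellow_cap"]:
        try:
            res=r.silhouettes(f,o)
            print(n,o,[(round(d["conf"],2),d["location"],int(d["mask"].sum())) for d in res])
            f["sil_"+o]=res
        except Exception as e: print(n,o,e)
pickle.dump(P,open("p0.pkl","wb"))
E
```

```text
pics
{'clock': 0.0, 'qpos': array([-1.31339365e+00,  3.53644844e-01,  1.63411507e+00, -1.13881455e-06,
        1.15519105e+00, -2.43224992e-03]), 'qvel': array([-0.00074489,  0.00026614, -0.0024371 ,  0.0007664 , -0.0011965 ,
       -0.00072609]), 'joint_efforts': array([ 2.17216598e-04, -6.05267358e+01, -3.42068803e+01,  8.49433923e-05,
        9.08325543e-03, -7.90575712e-06]), 'eef_pos': array([ 160.4383244 , -603.57918502,  230.571898  ]), 'tcp_rot': array([-3.14023435e+00, -2.26248619e-06,  2.59835390e-01]), 'contact_force': array([-0.0573531 ,  0.35234298, -0.35288062]), 'wrist_torque': array([0.01692304, 0.05806308, 0.04679021]), 'opening': 1.0007499876032195}
scene {'K': array([[386.74938183,   0.        , 321.08531844],
       [  0.        , 386.74938183, 199.04455583],
       [  0.        ,   0.        ,   1.        ]]), 'k1': 0.006251151949706065, 'rvec': array([ 1.9256534 , -0.64121474,  0.42650936]), 'tvec': array([-434.15621581,  171.50658747, 1067.41703231]), 'shot': 1}
scene ph_meter [(0.43, [322.9, 243.8], 85)]
scene bay []
scene gate [(0.81, [314.0, 199.5], 275)]
sc
[... 283 characters left out ...]
  , 421.34938167, 199.26003688],
       [  0.        ,   0.        ,   1.        ]]), 'k1': 0.02143870980630948, 'rvec': array([ 2.00551727, -2.22167496,  0.22308262]), 'tvec': array([  25.84573387,  558.52328147, 1197.88984131]), 'shot': 2}
top ph_meter [(0.79, [376.4, 240.1], 247), (0.59, [385.1, 204.4], 275)]
top bay [(0.63, [291.0, 185.4], 3174)]
top gate [(0.75, [295.0, 214.5], 349)]
top gate_push [(0.9, [295.0, 216.6], 328)]
top pocket_camera [(0.95, [177.6, 197.7], 580), (0.69, [293.6, 214.6], 372), (0.16, [293.0, 186.8], 3356)]
top marker_2 [(0.55, [193.4, 264.7], 146)]
top clear_pot [(0.56, [366.6, 145.1], 242)]
top yellow_cap [(0.63, [442.4, 240.3], 88), (0.2, [294.0, 214.0], 348)]
```

```bash
python3 - <<'E'
import cv2,pickle
P=pickle.load(open("p0.pkl","rb"))
t=P["top"]["color"][110:310,140:480,::-1]
s=P["scene"]["color"][120:300,200:460,::-1]
cv2.imwrite("pics/topc.png",cv2.resize(t,None,fx=2.3,fy=2.3,interpolation=cv2.INTER_CUBIC))
cv2.imwrite("pics/scc.png",cv2.resize(s,None,fx=3,fy=3,interpolation=cv2.INTER_CUBIC))
E
```

```text
(no output)
```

View pics/topc.png

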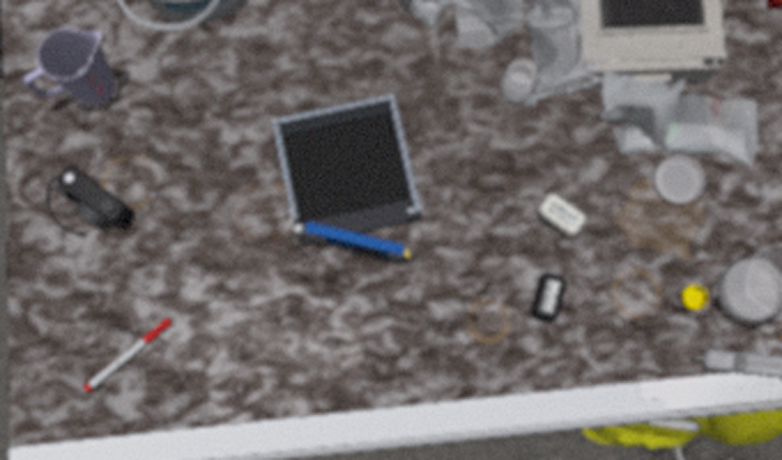

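View pics/scc.png

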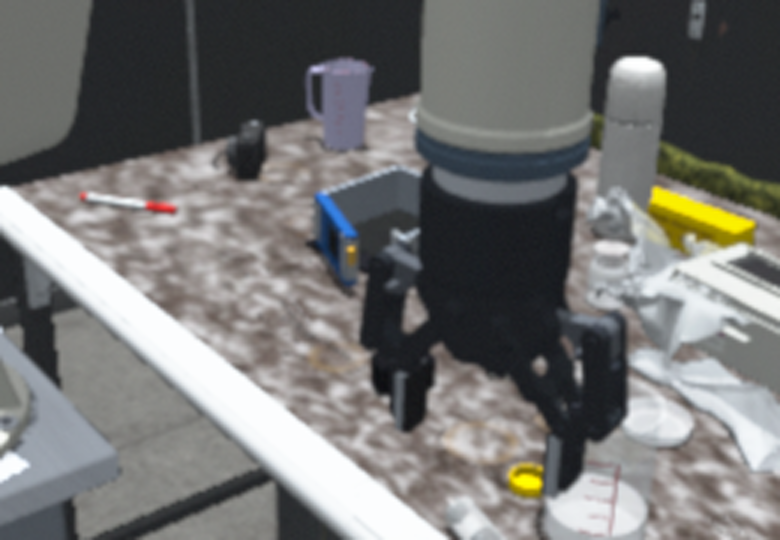

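View pics/scene0.png

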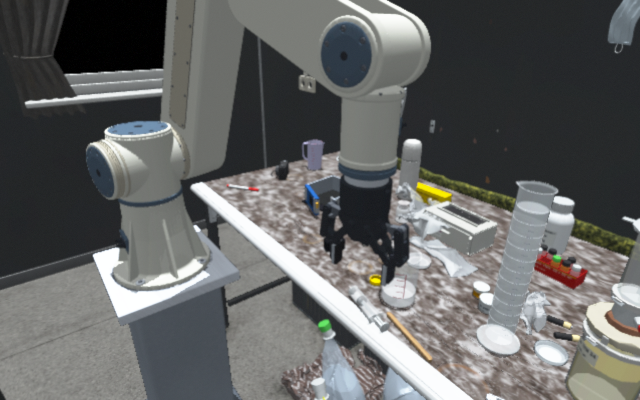

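Top crop: the candidates are the cream block at about (385,204) px and the black look-alike at (376,240). The cream one fits the description. The bay is at (291,185) with the blue gate ajar. Next I localise them, with an enlarged crop to confirm.

```bash
cat > h.py <<'E'
import numpy as np,cv2
from scipy.spatial.transform import Rotation as R
def ray(f,uv):
    K=f["K"];d=(np.array(uv,float)-[K[0,2],K[1,2]])/[K[0,0],K[1,1]]
    u=d.copy()
    for _ in range(20): u=d/(1+f["k1"]*(u@u))
    return np.array([u[0],u[1],1.])
def ext(f,st=None):
    if "rvec" in f:
        Rm=R.from_rotvec(f["rvec"]).as_matrix(); return Rm,np.array(f["tvec"])
    T=np.eye(4);T[:3,:3]=R.from_euler("xyz",st["tcp_rot"]).as_matrix();T[:3,3]=st["eef_pos"]
    M=np.linalg.inv(T@f["T_tool_cam"]); return M[:3,:3],M[:3,3]
def toplane(f,uv,z,st=None):
    Rm,t=ext(f,st);c=-Rm.T@t;d=Rm.T@ray(f,uv);return c+d*(z-c[2])/d[2]
def proj(f,X,st=None):
    Rm,t=ext(f,st);p=(Rm@np.atleast_2d(X).T).T+t;u=p[:,:2]/p[:,2:]
    u=u*(1+f["k1"]*(u**2).sum(1,keepdims=True));return u*[f["K"][0,0],f["K"][1,1]]+f["K"][:2,2]
E
python3 - <<'E'
import pickle,cv2,numpy as np
from h import *
P=pickle.load(open("p0.pkl","rb"));f=P["top"]
for o in ["ph_meter","pocket_camera","marker_2","clear_pot","yellow_cap"]:
    for d in f["sil_"+o]: print(o,d["conf"],toplane(f,d["location"],{"ph_meter":34}.get(o,10)).round(0))
for d in f["sil_ph_meter"]:
    c=cv2.minAreaRect(np.argwhere(d["mask"])[:,::-1].astype(np.float32)); b=cv2.boxPoints(c)
    print(c,[toplane(f,p,34)[:2].round(0) for p in b])
crop=lambda x,y:np.array([140+x/2.3,110+y/2.3])
for n,x,y in [("BL",275,120),("BR",393,96),("FR",420,213),("FL",297,227)]:
    print(n,toplane(f,crop(x,y),66).round(0))
print("hinge",toplane(f,crop(303,227),74).round(0),"free",toplane(f,crop(406,252),74).round(0))
a=f["color"][110:270,250:430,::-1]
cv2.imwrite("pics/topd.png",cv2.resize(a,None,fx=4,fy=3.7,interpolation=cv2.INTER_CUBIC)[:600])
a=f["color"][155:275,260:420,::-1]
cv2.imwrite("pics/topd.png",cv2.resize(a,None,fx=5,fy=5,interpolation=cv2.INTER_CUBIC))
E
```

```text
ph_meter 0.79 [ 420. -213.   34.]
ph_meter 0.59 [ 524. -253.   34.]
pocket_camera 0.95 [615. 377.  10.]
pocket_camera 0.69 [526.  25.  10.]
pocket_camera 0.16 [613.  19.  10.]
marker_2 0.55 [405. 338.  10.]
clear_pot 0.56 [ 725. -226.   10.]
yellow_cap 0.63 [ 401. -415.   10.]
yellow_cap 0.2 [527.  24.  10.]
((377.5882263183594, 239.14706420898438), (12.369316101074219, 20.858062744140625), 14.03624439239502) [array([ 399., -188.]), array([ 458., -211.]), array([ 445., -246.]), array([ 387., -222.])]
((383.3513488769531, 203.60809326171875), (20.808326721191406, 14.065963745117188), 35.53767776489258) [array([ 532., -211.]), array([ 565., -240.]), array([ 522., -286.]), array([ 490., -257.])]
BL [686. 111.  66.]
BR [703. -46.  66.]
FR [543. -65.  66.]
FL [541.  94.  66.]
hinge [538.  86.  74.] free [493. -41.  74.]
```

View pics/topd.png

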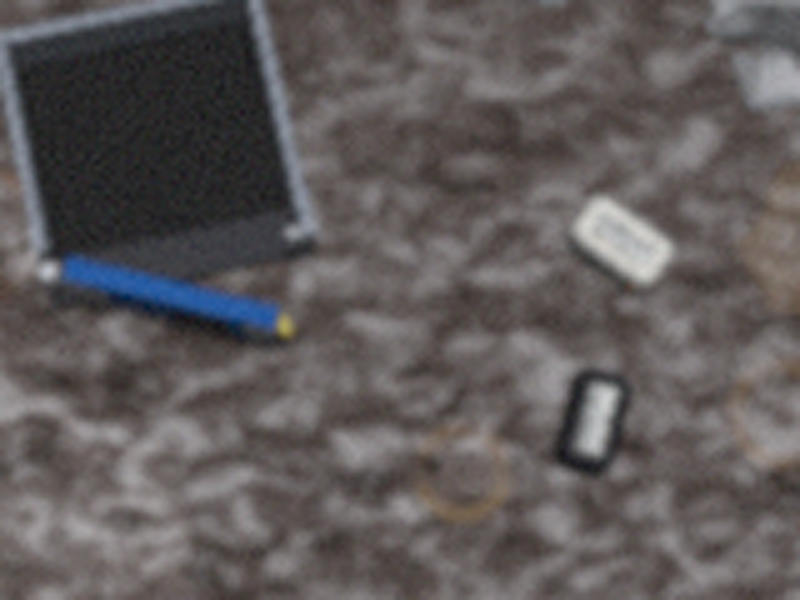

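The crop confirms the cream meter at about (384,203) px, which puts it near world (527,-248). I'll move over it and look with the wrist camera.

>>> play_rows(moves=[[[0,0,-5],[60,-34,0],1],[[0,0,-12],[140,-78,0],1],[[0,0,-20],[220,-123,0],1],[[0,0,-28],[300,-168,10],1],[[0,0,-33],[380,-213,20],1],[[0,0,-33],[446,-250,20],1],[[0,0,-33],[446,-250,20],1],[[0,0,-33],[446,-250,20],1],[[0,0,-33],[446,-250,20],1],[[0,0,-33],[446,-250,20],1],[[0,0,-33],[446,-250,20],1],[[0,0,-33],[446,-250,20],1],[[0,0,-33],[446,-250,20],1],[[0,0,-33],[446,-250,20],1]])

```text
clock: 2.3
eef_pos: [526.3, -249.1, 211.4]
tcp_rot: [-3.141, 0.0, 0.834]
contact_force: [-0.3, -0.6, 0.9]
opening: 0.997
```

```bash
cat > look.py <<'E'
import sys,pickle,cv2
from rig import r
cam,tag=sys.argv[1],sys.argv[2]
s=r.sense();f=r.grab_frame(cam)
for o in sys.argv[3:]:
    f["sil_"+o]=r.silhouettes(f,o); print(o,[(round(d["conf"],2),d["location"],int(d["mask"].sum())) for d in f["sil_"+o]])
f["st"]=s
pickle.dump(f,open(tag+".pkl","wb")); cv2.imwrite(f"pics/{tag}.png",f["color"][:,:,::-1])
print(s["clock"],s["eef_pos"].round(1),s["tcp_rot"].round(4),s["contact_force"].round(2),round(s["opening"],3),s["qpos"].round(2))
E
python3 look.py wrist w1 ph_meter bay gate
```

```text
ph_meter [(0.9, [321.9, 175.6], 1766), (0.58, [232.0, 216.4], 1793)]
bay [(0.85, [142.9, 15.5], 3059)]
gate [(0.62, [133.6, 20.6], 1974)]
2.3 [ 526.3 -249.1  211.4] [-3.1415e+00  5.0000e-04  8.3430e-01] [-0.28 -0.62  0.92] 0.997 [-0.44  0.31  1.75 -0.    1.09  0.29]
```

View pics/w1.png

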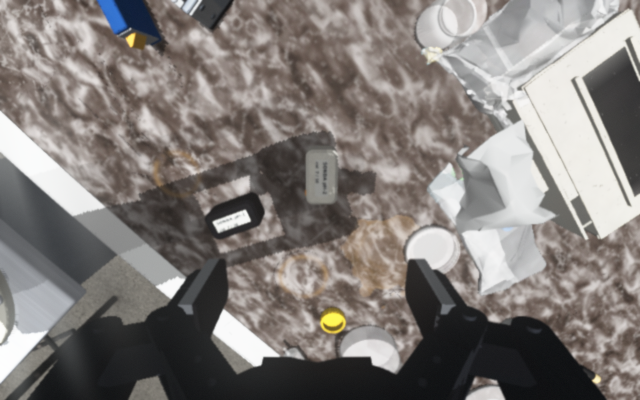

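The wrist view shows the cream meter at (322,176) in the gripper's shadow, the black look-alike at (232,216) and the gate tip at (137,40). Next I fit the meter pose to its masks.

```bash
cat >> h.py <<'E'
def fitbox(views,x0,size,z0=0.):
    """views: list of (frame, mask, st). Fit x,y,yaw by mean IoU"""
    from scipy.optimize import minimize
    sx,sy,sz=size
    B=np.array([[a*sx/2,b*sy/2,c] for a in(-1,1) for b in(-1,1) for c in(0,sz)])
    def cost(p):
        c,s=np.cos(p[2]),np.sin(p[2]);W=np.c_[p[0]+c*B[:,0]-s*B[:,1],p[1]+s*B[:,0]+c*B[:,1],B[:,2]+z0]
        t=0
        for f,m,st in views:
            S=4;h=cv2.convexHull(((proj(f,W,st)+.5)*S*16-8).astype(np.int32))
            ys,xs=np.where(m);x1,y1=max(xs.min()-30,0),max(ys.min()-30,0);x2,y2=xs.max()+30,ys.max()+30
            mm=np.kron(m[y1:y2,x1:x2].astype(np.uint8),np.ones((S,S),np.uint8))
            im=np.zeros_like(mm);cv2.fillConvexPoly(im,h-np.array([x1,y1])*S*16,1,shift=4)
            t+=(im&mm).sum()/max((im|mm).sum(),1)
        return -t/len(views)
    best=min((minimize(cost,[x0[0],x0[1],x0[2]],method="Nelder-Mead",options=dict(initial_simplex=np.array(x0)+np.array([[0,0,0],[d,0,0],[0,d,0],[0,0,.15*sg]]))) for d in(8,-5) for sg in(1,-1)),key=lambda q:q.fun)
    return best.x,best.fun
E
python3 - <<'E'
import pickle
from h import *
f=pickle.load(open("w1.pkl","rb"));t=pickle.load(open("p0.pkl","rb"))["top"]
a=(f,f["sil_ph_meter"][0]["mask"],f["st"]);b=(t,t["sil_ph_meter"][1]["mask"],None)
for v in ([a],[b],[a,b]): print(fitbox(v,[527,-248,-.73],(35,60,34)))
cv2.imwrite("pics/w1c.png",cv2.resize(f["color"][120:240,180:360,::-1],None,fx=4,fy=4))
m=f["sil_ph_meter"][0]["mask"]; ys,xs=np.where(m);print(xs.min(),xs.max(),ys.min(),ys.max())
E
```

```text
(array([ 529.37047982, -253.39111911,   -0.74992596]), np.float64(-0.876644328617523))
(array([ 530.24596746, -251.01080174,   -0.74523505]), np.float64(-0.9131084543125534))
(array([ 530.5440502 , -251.21665378,   -0.71819412]), np.float64(-0.8908653735539385))
306 337 146 203
```

View pics/w1c.png

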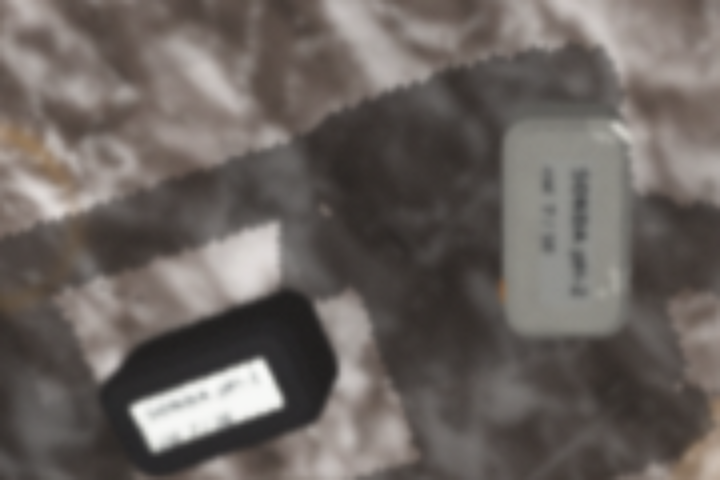

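>>> play_rows(moves=[[[0,0,0],[0,5,40],1],[[0,0,0],[0,5,80],1],[[0,0,0],[0,5,120],1],[[0,0,0],[0,5,150],1],[[0,0,0],[0,5,170],1],[[0,0,0],[0,5,185],1],[[0,0,0],[0,5,196],1],[[0,0,0],[0,5,202],1],[[0,0,0],[0,5,206],1],[[0,0,0],[0,5,207],1],[[0,0,0],[0,5,207],1],[[0,0,0],[0,5,207],0.7],[[0,0,0],[0,5,207],0.5],[[0,0,0],[0,5,207],0.3],[[0,0,0],[0,5,207],0.2],[[0,0,0],[0,5,207],0.2],[[0,0,0],[0,5,207],0.2],[[0,0,0],[0,5,207],0.2]], newtons=30)

```text
clock: 4.3
eef_pos: [530.7, -252.3, 4.8]
tcp_rot: [3.141, -0.0, 0.834]
contact_force: [-1.1, 0.4, 5.7]
opening: 0.393
```

```bash
python3 look.py wrist w2 ph_meter; python3 look.py top t2 bay gate ph_meter
```

```text
ph_meter [(0.9, [316.2, 274.9], 10226), (0.7, [104.8, 337.2], 3285)]
4.3 [ 530.7 -252.3    4.8] [ 3.1409e+00 -1.0000e-04  8.3420e-01] [-1.12  0.4   5.66] 0.393 [-0.45  0.59  1.86 -0.    0.69  0.29]
bay [(0.72, [291.0, 178.3], 2351)]
gate []
ph_meter []
4.4 [ 530.7 -252.3    4.8] [ 3.1409e+00 -1.0000e-04  8.3420e-01] [0.1  0.78 5.3 ] 0.392 [-0.45  0.59  1.86 -0.    0.69  0.29]
```

View pics/w2.png

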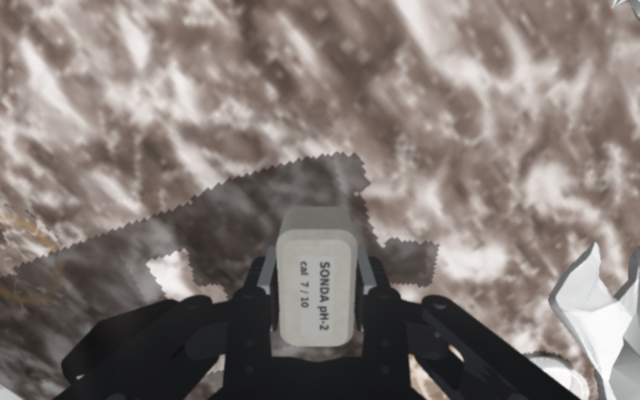

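The meter is gripped at opening 0.39, about 33 mm. Next I lift it and carry it over the bay.

>>> play_rows(moves=[[[0,0,0],[0,0,-10],0.2],[[0,0,0],[0,0,-30],0.2],[[0,0,0],[0,0,-60],0.2],[[0,0,0],[0,0,-90],0.2],[[0,0,-3],[12,-5,-120],0.2],[[0,0,-7],[36,-15,-150],0.2],[[0,0,-12],[66,-29,-175],0.2],[[0,0,-17],[96,-42,-195],0.2],[[0,0,-22],[126,-55,-210],0.2],[[0,0,-27],[156,-68,-215],0.2],[[0,0,-32],[186,-81,-215],0.2],[[0,0,-37],[214,-94,-215],0.2],[[0,0,-42],[240,-105,-215],0.2],[[0,0,-46],[258,-113,-215],0.2],[[0,0,-48.5],[268,-117,-215],0.2],[[0,0,-48.5],[271,-118.5,-215],0.2],[[0,0,-48.5],[271,-118.5,-215],0.2],[[0,0,-48.5],[271,-118.5,-215],0.2]])

```text
clock: 6.4
eef_pos: [624.5, 27.2, 219.7]
tcp_rot: [3.141, 0.001, 1.679]
contact_force: [0.2, 0.3, -2.1]
opening: 0.392
```

```bash
python3 look.py wrist w3 ph_meter bay gate gate_push
```

```text
ph_meter [(0.59, [317.5, 277.7], 10232), (0.55, [139.4, 322.5], 468), (0.52, [354.2, 341.7], 329)]
bay [(0.87, [303.7, 163.8], 22997)]
gate [(0.84, [214.8, 169.5], 3122)]
gate_push [(0.93, [215.0, 169.3], 3052)]
6.4 [624.5  27.2 219.7] [3.1415e+00 7.0000e-04 1.6789e+00] [ 0.19  0.29 -2.06] 0.392 [ 0.04  0.36  1.64 -0.    1.13 -0.07]
```

View pics/w3.png

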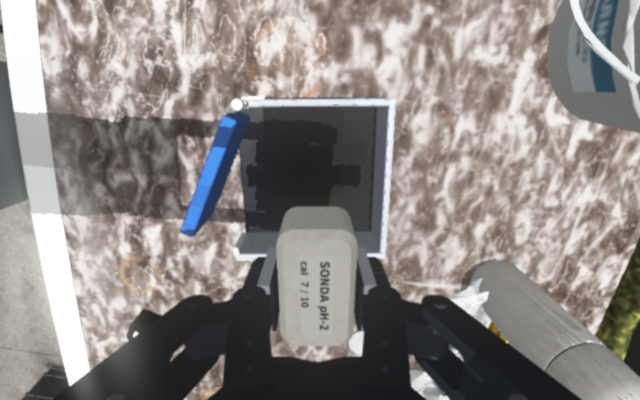

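The wrist view shows the bay rim corners at about (394,100), (386,256) and (243,99), the hinge cap at (238,104) and the gate tip at (188,234). Next I fit the bay pose and gate angle.

```bash
python3 - <<'E'
import pickle
from h import *
from scipy.optimize import least_squares
f=pickle.load(open("w3.pkl","rb"));st=f["st"]
for n,uv,z in [("BL",(394.5,100),66),("BR",(386.5,256),66),("FL",(243,98),66),("FR",(238,258),66),("hinge",(238,104),76),("gtip",(188,236),74)]: print(n,toplane(f,uv,z,st).round(1))
obs=[((70,79,66),(394.5,100)),((70,-85,66),(386.5,256)),((-78,70,76),(238,104))]
def W(p,q):c,s=np.cos(p[2]),np.sin(p[2]);return np.array([p[0]+c*q[0]-s*q[1],p[1]+s*q[0]+c*q[1],q[2]])
g=lambda p:np.concatenate([proj(f,W(p,q),st)[0]-uv for q,uv in obs])
s=least_squares(g,[625,28,.11]);print(s.x,s.fun)
p=s.x
im=f["color"][:,:,::-1].copy()
for x,y in [(70,79),(70,-85),(-71,79),(-71,-85),(63,72),(63,-78)]:
    u=proj(f,W(p,(x,y,66)),st)[0];cv2.circle(im,tuple(int(v) for v in u),2,(0,255,0),-1)
# gate angle
h=W(p,(-78,70,74))
t=toplane(f,(188,236),74,st);d=t-h;ang=np.arctan2(d[1],d[0])-p[2];print("tipdist",np.hypot(*d[:2]),"ang from -y:",-(ang+np.pi/2))
for th in (0.3,0.4,0.5):
  c,s_=np.cos(th),np.sin(th)
  for n_ in(-7,7):
    q=(-78-136*s_+n_*c, 70-136*c-n_*s_,74);u=proj(f,W(p,q),st)[0];cv2.circle(im,tuple(int(v) for v in u),2,(0,0,255),-1);print(th,n_,u.round(0))
cv2.imwrite("pics/w3b.png",cv2.resize(im[80:280,130:450],None,fx=2.5,fy=2.5))
E
```

```text
BL [686.5 112.9  66. ]
BR [706.9 -44.1  66. ]
FL [549.6 100.   66. ]
FR [549.8 -63.3  66. ]
hinge [547.6  94.8  76. ]
gtip [500.  -39.2  74. ]
[6.28431924e+02 3.07348429e+01 9.39910925e-02] [ 5.17334969 -2.88722397 -1.24628236  2.60295925 -3.94729693  1.54670746]
tipdist 139.5005029997568 ang from -y: 0.41653549385116984
0.3 -7 [197. 236.]
0.3 7 [211. 240.]
0.4 -7 [185. 231.]
0.4 7 [198. 237.]
0.5 -7 [172. 225.]
0.5 7 [185. 232.]
```

View pics/w3b.png

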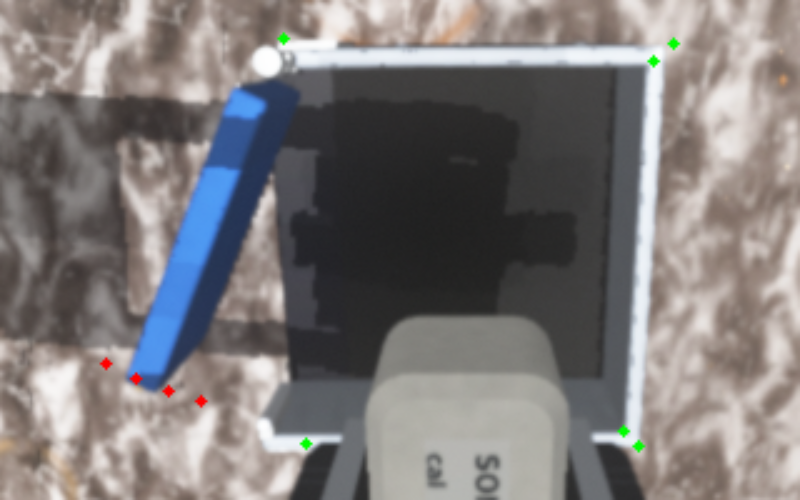

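>>> play_rows(moves=[[[0,0,0],[0,0,15],0.2],[[0,0,0],[0,0,40],0.2],[[0,0,0],[0,0,70],0.2],[[0,0,0],[0,0,100],0.2],[[0,0,0],[0,0,130],0.2],[[0,0,0],[0,0,155],0.2],[[0,0,0],[0,0,175],0.2],[[0,0,0],[0,0,188],0.2],[[0,0,0],[0,0,196],0.2],[[0,0,0],[0,0,200],0.2],[[0,0,0],[0,0,202],0.2],[[0,0,0],[0,0,203],0.2],[[0,0,0],[0,0,203],0.2],[[0,0,0],[0,0,203],0.2]])

```text
clock: 8.05
eef_pos: [625.2, 27.4, 17.4]
tcp_rot: [3.14, 0.001, 1.68]
contact_force: [0.2, 0.7, -1.7]
opening: 0.394
```

```bash
python3 look.py wrist w4 bay
```

```text
bay [(0.89, [250.9, 200.6], 102826)]
8.05 [625.2  27.4  17.4] [3.1401e+00 6.0000e-04 1.6796e+00] [ 0.2   0.75 -1.73] 0.394 [ 0.04  0.61  1.77 -0.    0.76 -0.07]
```

View pics/w4.png

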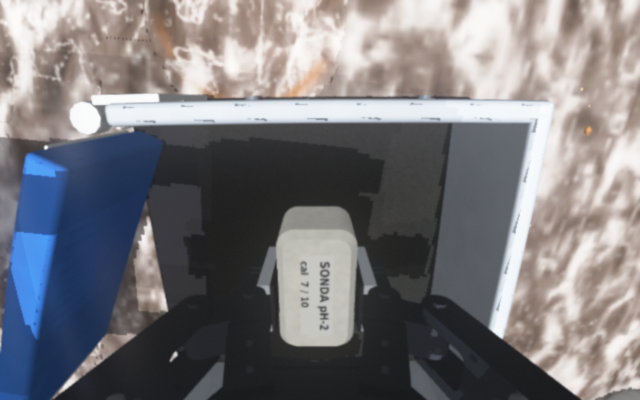

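The meter hangs over the bay floor with clear space on all sides. I lower the last few mm slowly and watch the force.

>>> play_rows(moves=[[[0,0,0],[0,0,1],0.2],[[0,0,0],[0,0,2],0.2],[[0,0,0],[0,0,3],0.2],[[0,0,0],[0,0,4],0.2],[[0,0,0],[0,0,4.5],0.2],[[0,0,0],[0,0,4.5],0.2]])

```text
clock: 8.75
eef_pos: [625.1, 27.4, 12.8]
tcp_rot: [3.141, 0.001, 1.68]
contact_force: [-1.9, -0.3, 1.7]
opening: 0.39
```

>>> play_rows(moves=[[[0,0,0],[0,0,0.5],0.2],[[0,0,0],[0,0,0.8],0.2],[[0,0,0],[0,0,0.8],0.2]])

```text
clock: 9.05
eef_pos: [625.1, 27.4, 12.8]
tcp_rot: [3.141, 0.001, 1.68]
contact_force: [-3.8, -0.1, 9.1]
opening: 0.396
```

Contact: the upward force rose to 9 N while z stayed at 12.8. I release and retreat straight up.

>>> play_rows(moves=[[[0,0,0],[0,0,-0.3],0.45],[[0,0,0],[0,0,-0.3],0.5],[[0,0,0],[0,0,-0.3],0.55],[[0,0,0],[0,0,-0.3],0.6],[[0,0,0],[0,0,-0.3],0.6],[[0,0,0],[0,0,-0.3],0.6],[[0,0,0],[0,0,-3],0.6],[[0,0,0],[0,0,-10],0.6],[[0,0,0],[0,0,-25],0.6],[[0,0,0],[0,0,-50],0.6],[[0,0,0],[0,0,-80],0.6],[[0,0,0],[0,0,-115],0.6],[[0,0,0],[0,0,-155],0.6],[[0,0,0],[0,0,-195],0.3],[[0,0,0],[0,0,-210],0],[[0,0,0],[0,0,-210],0],[[0,0,0],[0,0,-210],0],[[0,0,0],[0,0,-210],0]])

```text
clock: 10.85
eef_pos: [623.7, 27.5, 221.1]
tcp_rot: [-3.14, 0.0, 1.68]
contact_force: [0.2, 0.2, -0.2]
opening: 0.001
```

```bash
python3 look.py wrist w5 ph_meter gate gate_push bay
```

```text
ph_meter [(0.63, [144.9, 327.1], 1200), (0.6, [317.9, 175.9], 1816)]
gate [(0.68, [217.4, 169.6], 3066)]
gate_push [(0.65, [217.1, 171.0], 3186)]
bay [(0.95, [301.2, 175.3], 25271)]
10.85 [623.7  27.5 221.1] [-3.1398e+00  3.0000e-04  1.6796e+00] [ 0.24  0.18 -0.21] 0.001 [ 0.04  0.36  1.64 -0.    1.14 -0.07]
```

View pics/w5.png

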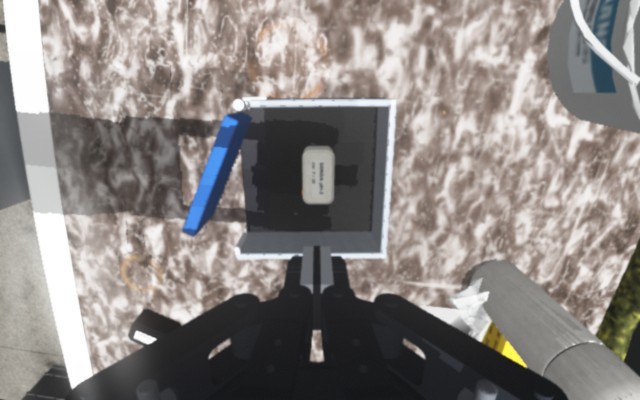

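The meter stands flat in the middle of the bay at (318,175), let go. Now I refine the bay pose and gate angle.

```bash
python3 - <<'E'
import pickle
from h import *
f=pickle.load(open("w5.pkl","rb"));st=f["st"]
im=f["color"][:,:,::-1]
cv2.imwrite("pics/w5c.png",cv2.resize(im[85:275,170:410],None,fx=3.1,fy=3.1,interpolation=cv2.INTER_CUBIC))
E
```

```text
(no output)
```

View pics/w5c.png

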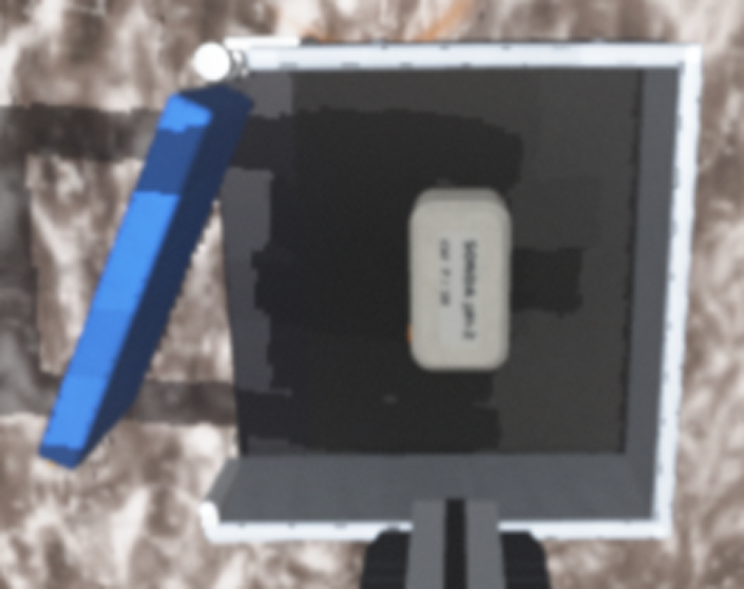

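```bash
python3 - <<'E'
import pickle
from h import *
from scipy.optimize import least_squares
f=pickle.load(open("w5.pkl","rb"));st=f["st"]
obs=[((70,79,66),(396.1,99.2)),((70,-85,66),(386.1,257.6)),((63,72,66),(389.4,106.6)),((63,-78,66),(380.3,252.7)),((-78,70,76),(238.7,104.7))]
gat=[((-7,-136,74),(182.9,231.1)),((7,-136,74),(193.2,235.6))]
def W(p,q):c,s=np.cos(p[2]),np.sin(p[2]);return np.array([p[0]+c*q[0]-s*q[1],p[1]+s*q[0]+c*q[1],q[2]])
def G(th,q):c,s=np.cos(th),np.sin(th);return (-78+c*q[0]+s*q[1],70-s*q[0]+c*q[1],q[2])
def g(p):return np.concatenate([proj(f,W(p,q),st)[0]-uv for q,uv in obs]+[proj(f,W(p,G(p[3],q)),st)[0]-uv for q,uv in gat])
s=least_squares(g,[625,28,.11,.4],x_scale=[1,1,.01,.01],loss="soft_l1");p=s.x;print(p.round(4));print(s.fun.reshape(-1,2).round(1))
for uv,z in [((396.1,99.2),66),((386.1,257.6),66),((238.7,104.7),76),((182.9,231.1),74),((193.2,235.6),74)]:print(toplane(f,uv,z,st).round(1))
for th in (p[3],.2,.1,.02,0):
    P=W(p,G(th,(-9,-90,46)));F=W(p,G(th,(-9,-125,46)));N=p[2]-th
    print(round(th,3),"pad",P.round(1),"near-tip",F.round(1),"push dir",np.array([np.cos(N),np.sin(N)]).round(3))
t=pickle.load(open("p0.pkl","rb"))["top"]
print("top:",proj(t,W(p,(70,79,66))),proj(t,W(p,(70,-85,66))),proj(t,W(p,(-78,70,76))),proj(t,W(p,G(p[3],(0,-136,74)))))
m=[d for d in f["sil_ph_meter"] if d["location"][0]>300][0]["mask"]
b,iou=fitbox([(f,m,st)],[624,27,.1],(35,60,34),8);print("meter",b,iou)
d=b[:2]-p[:2];c,s_=np.cos(p[2]),np.sin(p[2]);print("in bay",c*d[0]+s_*d[1],-s_*d[0]+c*d[1])
E
```

```text
[6.277764e+02 2.983650e+01 1.005000e-01 4.344000e-01]
[[ 3.  -1.2]
 [-0.4  1.1]
 [ 1.5 -0.8]
 [-0.6  0.1]
 [-4.3  2.7]
 [-1.2 -0.5]
 [ 1.4  0.4]]
[687.  114.1  66. ]
[706.2 -46.4  66. ]
[546.8  94.3  76. ]
[493.2 -34.9  74. ]
[503.7 -38.8  74. ]
0.434 pad [505.1   9.6  46. ] near-tip [493.7 -23.5  46. ] push dir [ 0.945 -0.328]
0.2 pad [525.3   3.   46. ] near-tip [521.8 -31.8  46. ] push dir [ 0.995 -0.099]
0.1 pad [534.2   1.6  46. ] near-tip [534.2 -33.4  46. ] push dir [1.    0.001]
0.02 pad [541.4   1.2  46. ] near-tip [544.2 -33.7  46. ] push dir [0.997 0.08 ]
0 pad [543.2   1.2  46. ] near-tip [546.7 -33.6  46. ] push dir [0.995 0.1  ]
top: [[257.94931869 161.1572649 ]] [[311.23580936 150.64612941]] [[269.46137857 207.21624011]] [[314.75659711 217.86775324]]
meter [6.24719580e+02 2.71924352e+01 9.17620890e-02] -0.9095063699251886
in bay -3.3067965566878676 -2.323901889550396
```

Meter sits about (-3,-2) mm from the bay middle. The gate is about 0.43 rad open with the pad near (505,10). Next I take the closed gripper in front of the gate and turn it so that both finger sides push.

>>> play_rows(moves=[[[0,0,4],[0,-10,0],0],[[0,0,12],[-1,-30,0],0],[[0,0,20],[-2,-60,0],0],[[0,0,28],[-3,-90,0],0],[[0,0,36],[-4,-120,0],0],[[0,0,44],[-5,-150,0],0],[[0,0,52],[-5,-170,0],0],[[0,0,60],[-5,-182,0],0],[[0,0,68],[-5,-185,0],0],[[0,0,76],[-5,-185,0],0],[[0,0,84],[-5,-185,0],0],[[0,0,90],[-5,-185,0],0],[[0,0,90.5],[-5,-185,0],0],[[0,0,90.5],[-5,-185,0],0],[[0,0,90.5],[-5,-185,0],0]])

```text
clock: 12.6
eef_pos: [441.1, 2.4, 221.8]
tcp_rot: [3.141, 0.001, 0.103]
contact_force: [-0.3, 0.3, -0.1]
opening: 0.001
```

```bash
python3 look.py wrist w6 gate gate_push; python3 -c "
import pickle;print(pickle.load(open('w6.pkl','rb'))['T_tool_cam'])"
```

```text
gate [(0.91, [305.9, 98.5], 2471), (0.31, [316.4, 44.6], 16886), (0.23, [312.1, 2.9], 452)]
gate_push [(0.9, [306.0, 100.0], 2471)]
12.6 [441.1   2.4 221.8] [3.1412e+00 8.0000e-04 1.0250e-01] [-0.34  0.31 -0.1 ] 0.001 [ 0.    0.07  2.02 -0.    1.05  1.47]
[[-1.85982355e-03 -9.50359627e-01 -3.11148068e-01  7.97234151e+01]
 [ 9.99998015e-01 -1.98983502e-03  1.00399168e-04 -1.59167009e-02]
 [-7.14548638e-04 -3.11147263e-01  9.50361442e-01 -1.41615131e+02]
 [ 0.00000000e+00  0.00000000e+00  0.00000000e+00  1.00000000e+00]]
```

View pics/w6.png

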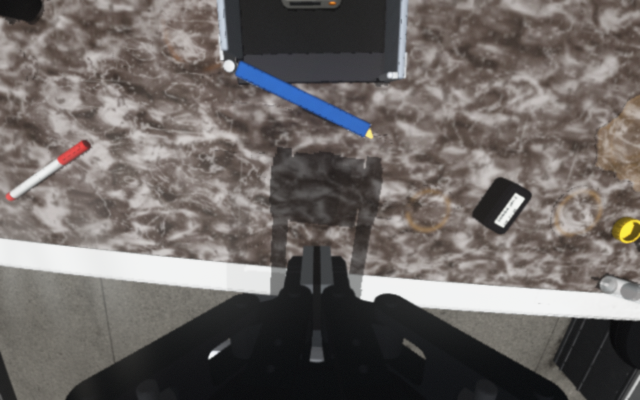

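The view shows the gate from (230,65) at the hinge to (370,133) at the tongue, with free table below the tool. I descend and then approach the pad.

>>> play_rows(moves=[[[0,0,0],[0,0,20],0],[[0,0,0],[0,0,55],0],[[0,0,0],[0,0,95],0],[[0,0,0],[0,0,130],0],[[0,0,0],[0,0,155],0],[[0,0,0],[0,0,172],0],[[0,0,0],[0,0,182],0],[[0,0,0],[0,0,186],0],[[0,0,0],[0,0,186],0],[[0,0,0],[0,0,186],0],[[0,0,0],[8,0,186],0],[[0,0,0],[18,0,186],0],[[0,0,0],[28,0,186],0],[[0,0,0],[36,0,186],0],[[0,0,0],[42,0,186],0],[[0,0,0],[42,0,186],0]])

```text
clock: 14.35
eef_pos: [483.8, 6.7, 35.8]
tcp_rot: [3.141, -0.0, 0.101]
contact_force: [-0.2, 0.4, 0.1]
opening: 0.003
```

```bash
python3 look.py wrist w7 gate
```

```text
gate [(0.58, [277.5, 199.3], 23130), (0.22, [306.0, 96.7], 90978)]
14.35 [483.8   6.7  35.8] [ 3.1411 -0.      0.1014] [-0.18  0.38  0.1 ] 0.003 [ 0.01  0.43  2.07 -0.    0.64  1.48]
```

View pics/w7.png

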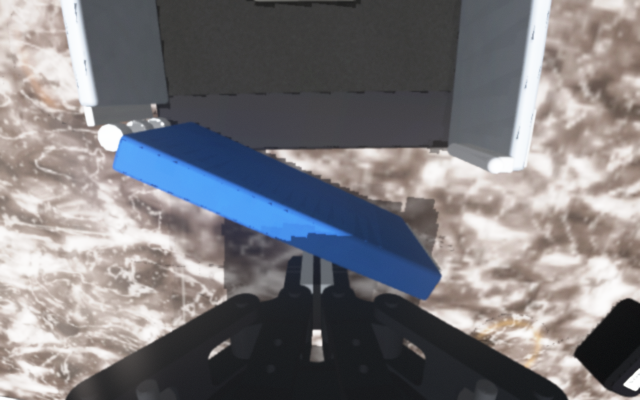

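Fingertips (320,265) are just short of the pad. I push slowly with a slight sideways correction.

>>> play_rows(moves=[[[0,0,0],[3,1,0],0],[[0,0,0],[6,2,0],0],[[0,0,0],[9,3,0],0],[[0,0,0],[12,4,0],0],[[0,0,0],[15,5,0],0],[[0,0,0],[18,6,0],0],[[0,0,0],[21,6,0],0],[[0,0,0],[24,7,0],0],[[0,0,0],[27,7,0],0],[[0,0,0],[30,8,0],0]])

```text
clock: 15.45
eef_pos: [513.3, 1.8, 35.6]
tcp_rot: [3.141, 0.001, 0.101]
contact_force: [1.0, -0.2, -0.8]
opening: 0.0
```

```bash
python3 look.py wrist w8 gate
```

```text
gate [(0.77, [283.4, 230.2], 24174)]
15.45 [513.3   1.8  35.6] [3.1413e+00 1.4000e-03 1.0130e-01] [ 0.97 -0.22 -0.75] 0.0 [ 0.    0.46  2.01 -0.    0.67  1.47]
```

View pics/w8.png

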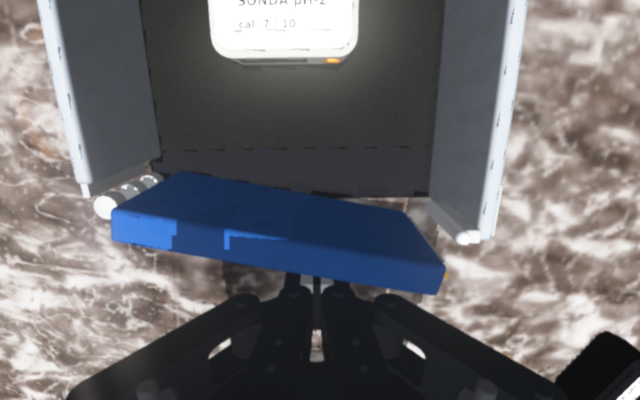

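The gate is closing and is now nearly parallel to the front. I continue and watch the force.

>>> play_rows(moves=[[[0,0,0],[2,0,0],0],[[0,0,0],[4,0,0],0],[[0,0,0],[6,0.5,0],0],[[0,0,0],[8,0.5,0],0],[[0,0,0],[10,0.5,0],0],[[0,0,0],[10,0.5,0],0]])

```text
clock: 16.15
eef_pos: [522.7, 2.0, 35.5]
tcp_rot: [3.141, 0.003, 0.101]
contact_force: [-4.1, -2.9, 2.9]
opening: 0.003
```

>>> play_rows(moves=[[[0,0,0],[2,0,0],0],[[0,0,0],[4,0,0],0],[[0,0,0],[6,0,0],0],[[0,0,0],[6,0,0],0]])

```text
clock: 16.55
eef_pos: [526.7, 2.2, 35.0]
tcp_rot: [3.141, 0.007, 0.101]
contact_force: [-4.1, -4.2, 1.1]
opening: 0.005
```

>>> play_rows(moves=[[[0,0,0],[2,0,0],0],[[0,0,0],[4,0,0],0],[[0,0,0],[5,0,0],0],[[0,0,0],[5,0,0],0]])

```text
clock: 16.95
eef_pos: [531.9, 2.8, 35.0]
tcp_rot: [3.141, 0.007, 0.102]
contact_force: [-1.1, -0.8, 0.8]
opening: 0.001
```

```bash
python3 look.py wrist w9 gate
```

```text
gate [(0.77, [288.5, 242.4], 24662)]
16.95 [531.9   2.8  35. ] [3.141  0.0071 0.1016] [-1.06 -0.8   0.82] 0.001 [ 0.    0.49  1.97 -0.    0.7   1.47]
```

View pics/w9.png

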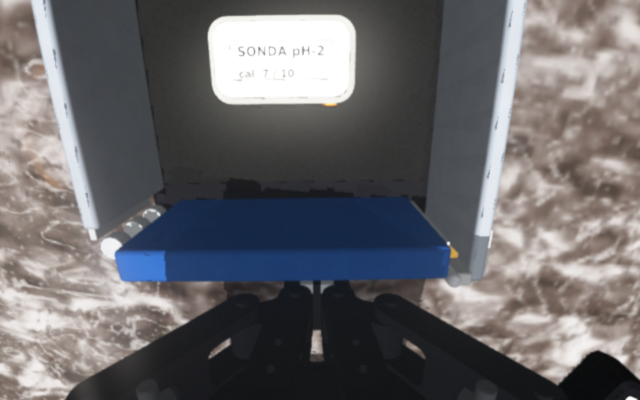

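The force dropped to 1 N and the brass tongue shows at (453,252), behind the strike at (458,280), so it looks snapped in. I press a little more until the stop to be sure.

>>> play_rows(moves=[[[0,0,0],[1,0,0],0],[[0,0,0],[2,0,0],0],[[0,0,0],[2,0,0],0]])

```text
clock: 17.35
eef_pos: [531.9, 2.8, 34.8]
tcp_rot: [3.141, 0.011, 0.102]
contact_force: [-8.1, -2.0, 6.6]
opening: -0.004
```

The position did not change and the force rose, so the gate is on its stop. I back off, rise clear and check.

>>> play_rows(moves=[[[0,0,0],[-2,0,0],0],[[0,0,0],[-8,0,0],0],[[0,0,0],[-20,0,0],0],[[0,0,0],[-40,0,0],0],[[0,0,0],[-55,0,0],0],[[0,0,0],[-55,0,-20],0],[[0,0,0],[-55,0,-60],0],[[0,0,0],[-55,0,-100],0],[[0,0,0],[-50,0,-140],0],[[0,0,0],[-40,0,-160],0],[[0,0,0],[-20,0,-160],0],[[0,0,0],[0,0,-160],0],[[0,0,0],[0,0,-160],0],[[0,0,0],[0,0,-160],0]])

```text
clock: 18.75
eef_pos: [532.5, 3.0, 194.3]
tcp_rot: [3.141, 0.012, 0.102]
contact_force: [-0.5, -0.0, -1.5]
opening: -0.0
```

```bash
python3 look.py wrist w10 gate ph_meter; python3 look.py top t10 gate
python3 - <<'E'
import pickle
from h import *
f=pickle.load(open("w10.pkl","rb"));cv2.imwrite("pics/w10c.png",cv2.resize(f["color"][0:190,180:430,::-1],None,fx=3,fy=3,interpolation=cv2.INTER_CUBIC))
E
```

```text
gate [(0.91, [304.4, 163.8], 3972), (0.21, [577.3, 13.8], 2719)]
ph_meter [(0.89, [299.3, 81.5], 2596), (0.82, [487.7, 282.2], 2103)]
18.75 [532.5   3.  194.3] [3.1413 0.0121 0.1018] [-0.5  -0.03 -1.53] -0.0 [ 0.    0.26  1.86 -0.    1.04  1.47]
gate [(0.62, [293.7, 204.0], 309)]
18.9 [532.3   3.  194.4] [3.1413 0.012  0.1017] [-0.07 -0.94 -0.35] 0.003 [ 0.    0.26  1.86 -0.    1.04  1.47]
```

View pics/w10c.png

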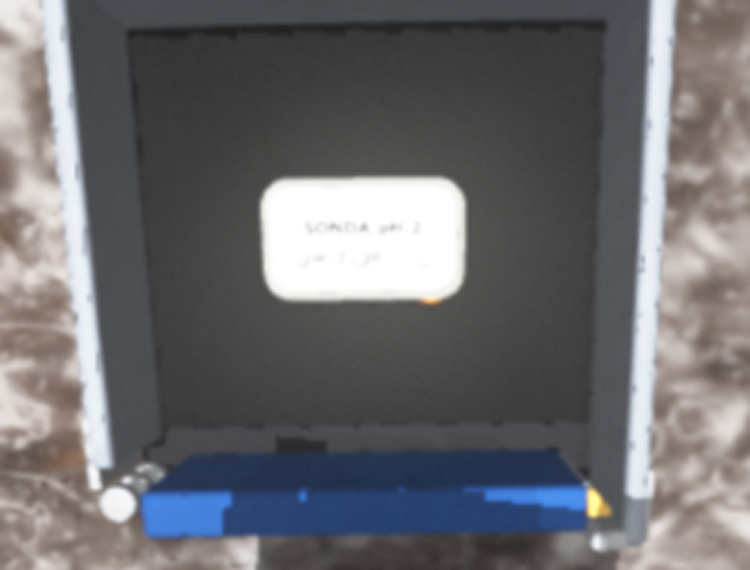

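The gate is flush with the bay front and the tongue sticks out fully at crop (598,502), behind the strike at (605,540). The meter is flat in the middle of the bay and the arm is clear. I hand in.

```bash
python3 -c "
from rig import r
print(r.sign_off())"
```

```text
the job is handed in; nothing more can be done
None
```

The cream pH meter is standing inside the bay, let go, and the blue gate is shut with its tongue behind the strike. I handed the job in at about 19 s of the 54 s allowed; the sign-off gives no verdict.

- **Meter:** I gripped it across its 35 mm width and lowered it until the floor pushed back with about 9 N. Then I released it. After release, a fit to the wrist picture put it about 3 mm from the bay middle in x and 2 mm in y, lying flat. A later picture with the gate shut shows it still there.
- **Gate:** I pushed the pad with the closed fingers. The push force dropped to about 1 N once the tongue passed the strike. A further push moved nothing and the force rose to about 8 N, so the gate was on its stop. After I backed off, the last wrist picture shows the gate flush with the bay front and the tongue out behind the strike.
- **Clear of contact:** The arm was about 160 mm above its pushing height at hand-in, with contact readings near zero. I did not go near the camera, marker, pot, cap or the black look-alike, but I did not re-measure their positions at the end.
- **Disagreement:** My fit of the bay's position was off by up to about 4 pixels at some corners, roughly 4 mm. That was well inside the tolerances here.

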